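# Dock a gear carrier behind its drop catch

### The arm

A 6-joint arm with a two-finger parallel gripper is mounted at the origin on the work surface. World frame = base frame: x ahead of the robot, y to its left, z up, the work surface at z = 0. Lengths are in m, angles in rad, forces in N, time in s.
With the tool pointing down it reaches from about 0.375 to 0.975 m from the base axis. Payload 3.8 kg.
Tool frame: the origin (TCP) lies midway between the tips of the shut fingers; the grasp point (between the pads) lies env.grasp_offset behind it (env.grasp_offset is the distance from the TCP to the grasp point, in m); z points along the fingers, y is the line along which they close (so a half turn about z gives the same grasp; the last joint's range is limited). The gripper opens to 88 mm and grips with 3 to 60 N. Pads are 18 mm wide; open, the fingers measure 123 mm over their backs; the gripper's body (75 mm by 187 mm) begins 45 mm behind the grasp point.
Start: joints at [-1.356, 0.264, 1.604, -0, 1.274, -0.037], TCP at [0.168, -0.654, 0.239] pointing down, gripper open.
Joint ranges: [-2.63, 2.63], [-0.94, 2.18], [0.31, 2.57], [-1.31, 4.45], [0, 2.66], [-2.55, 2.55]. Speed limits (rad/s): [2.57, 2.57, 3.14, 3.14, 3.14, 3.14].

### API

Orientations are given as a unit quaternion [x, y, z, w].
In Python, from cell import env gives the robot as it stands.
- The arm moves only by the shell command python3 -m crank 'ROWS'. ROWS is JSON, a list of rows, each a list of 5 numbers: the shift along the tool's x, y, z in mm, then the turn about the tool's z in units of 6 degrees (1.0 is 6 degrees), then the closure, from -1 (fully open) to 1 (shut), so that 0 is half open. A call has 1 to 12 rows; each row is the pose to reach, as a shift and turn from the pose commanded when the call began, along the tool's axes at that moment; what a row does not reach only later rows make up. A row lasts 1/12 s, in which the tool goes at most 41.7 mm and 7.16 degrees, less where a joint would pass 70% of its speed; a pose out of reach is approached as far as the arm can. A call with a gripper value outside its range is refused whole. The fingers move at their own pace and stop on an object; the grip force is fixed at half the most. Time passes only in rows, so rows that repeat a pose let the fingers close. It gives the time, the measured TCP pose, the force, the opening and the grip force at its end, in the units of the state.
- env.get_state(): the state, without advancing time (a new reading comes with each control period).
- env.read_camera(name): name is "scene" or "top"; returns a dict with "pixels" (400x640x3 uint8, red, green, blue), "fx", "fy", "cx", "cy" (pixels), "k1" (the pictures are not rectified: a ray, as slopes to the right and down, at radius r is drawn at 1 + k1 r^2 times it, then the intrinsics apply), "extrinsics" (4x4, takes a point from camera to world coordinates). Camera axes: x right, y down, z forward; pixel columns grow to the right and rows downward; lengths in m; the calibration is good to about 2 mm. A picture is of the moment at which its call begins. There is no depth.
- env.sign_off(): hands the job in; it is judged then, once.
The state is a dict: "t": time; "q": joint angles; "dq": joint speeds; "effort": joint torques, N m; "ee_pos": TCP position; "tcp_rot": TCP orientation; "ft_force": force on the tool from outside, world axes, zero at the start; "moment": the same for the moment, N m; "finger_gap": finger opening in m; "gripper_force": force on a finger pad.
Only numpy, scipy, OpenCV 4.12 (cv2) and the standard library are available. Lean on these libraries where they do the work, as an engineer would, in place of code of your own. Each camera call takes 0.05 s, during which the arm holds its last target. There are 200 camera calls.

### The job

Pick up the gear carrier by its orange grip, bring it into the blue bench dock and slide it in, block first, so that the block's own front edge lifts the hinged red and yellow catch. Keep pushing gently against the sprung black buffer, without driving the buffer to the end of its travel or jamming the carrier in the rails, until the catch drops behind the block, then let go so that the buffer holds the carrier against the catch. Do not touch the catch with the gripper and leave the other parts on the bench alone.

Things in the scene. Friction and masses are not known exactly. Their poses are not given: they have to be found in the camera images.
- carrier_grip (a point): Loose gear carrier: block 60x60x28 mm (gear on it, top 58 mm over the underside), behind it a tail 36 wide, 6 thick, and on it an orange fin to grip, 24 long (x), 16 wide (y), top 70 mm over the underside. Point: in the fin, 48 mm over the underside, which starts flat on the bench. x points to the block: rear face 55 mm ahead, front face 115 mm ahead; tail ends 20 mm behind. 0.28-0.56 kg.
- dock: Blue dock fixed on the bench: plate 8 mm thick (the carrier slides on it), x -190 to +120 mm, 120 mm wide. Origin: underside, on the lane's centre line. x points into the lane (push this way). Two rails, tops 24 mm over the bench, give the block 1.5 mm play each side from x = -55 mm on; flared ends reach out to x = -86 mm; before that the plate is open.
- lane_mouth (a point): Point on the plate's top, on the lane's centre line, at dock x = -86 mm, where the flares begin; axes as the dock's. Beyond, an end fitting (catch and buffer in one) is clamped in slots: it can stand up to 15 mm nearer or farther along x than nominal; the setting is not measured and does not change as you work: find it by feel.
- catch (a joint): Angle of the gravity catch: 0 down, up positive; about 0.2 riding on the block's top; it falls to 0 once the block's rear face is past the tooth. Nominally its holding face is at dock x = 0, hinge 85 mm beyond; yellow tooth 18-44 mm over the bench, y +14 to +29 mm, with a 45 degree ramp out to x = -31 mm; red arm outside the left rail, to y = +49 mm.
- buffer (a joint): Sprung black plate at the lane's end, pressed in along x (m): 0 free, end of travel 0.012; face nominally at dock x = +56 mm. Force 2.4 N at first touch plus 1.2 N per mm. The catch drops at about 6 to 7 mm; the carrier then springs back 2 to 3 mm onto the tooth, leaving about 4 mm.
- bearing_c (a point): Bystander: loose steel bearing ring, 72 mm across, 20 mm tall; centre.
- can_c (a point): Bystander: yellow grease can, 66 mm across, 100 mm tall; centre.
- wrench_c (a point): Bystander: loose wrench lying on the bench, about 190 mm long; its middle.
- hub_c (a point): Bystander: brass flanged hub, 80 mm across, 50 mm tall; centre.
Things that resemble listed ones, but are neither listed nor needed, are in the scene too. Leave any purple look-alike of the part that bears catch alone. Leave any pink look-alike of the part that bears carrier_grip alone.

How it is judged:
On the way:
1. the carrier's block is under the catch in the lane and holds it up (value of joint catch above 0.15 rad and x of carrier_grip in the frame of dock between -0.165 and -0.05 m and y of carrier_grip in the frame of dock between -0.006 and 0.006 m and z of carrier_grip in the frame of dock below 0.062 m), for 0.1 s.
At the end, for the whole second after the job is handed in: The carrier lies flat in the lane (within 6 mm of the centre line, 0.08 rad in line, tilt under 0.06 rad), the catch is down (under 0.04 rad) behind the block, and the carrier, let go and at rest, keeps the buffer pressed in by more than 2 mm (value of joint catch below 0.04 rad and value of joint buffer above 0.002 m and x of carrier_grip in the frame of dock between -0.074 and -0.035 m and y of carrier_grip in the frame of dock between -0.006 and 0.006 m and z of carrier_grip in the frame of dock below 0.06 m and angle between the x axis of carrier_grip and the x axis of dock, either way round below 0.08 rad and angle between carrier_grip's own z axis and vertical below 0.06 rad and velocity of joint buffer below 0.005 m/s); the robot touches nothing.
It fails at once if the buffer is driven to the end of its travel (11.5 mm or more) (value of joint buffer above 0.0115 m).
It fails at once if the rails are loaded with more than 30 N (contact force between rails and anything else above 30 N).
It fails at once if the robot touches the catch (contact force between any of the fingers, the arm and catch above 0.5 N).
It fails at once if a bystander is moved more than 20 mm (distance of any of bearing_c, can_c, wrench_c, hub_c from where it was at the start of the episode above 0.02 m).
It also fails if it takes over 69 s, if anything falls off the work surface, if the arm or the gripper's body presses on something with over 40 N, if the wrist force passes 120 N, or if a joint passes its speed limit or range.

## Working session

There is one attempt and no reset: what is moved stays moved. The work goes in short steps, Python scripts to look and compute and a shell command to move; the robot and the scene stay as the last step left them, time stands still between calls to the robot, and variables do not carry over. Pictures are saved under pics/ and viewed, at most 10 in all, crops included, and the job is handed in when it is done.

```bash
ls; mkdir -p pics; cat > h.py <<'E'
import numpy as np,cv2
from cell import env
def cam(n,f):
    c=env.read_camera(n); cv2.imwrite('pics/'+f,cv2.cvtColor(np.array(c['pixels']),cv2.COLOR_RGB2BGR))
    np.savez('pics/'+f+'.npz',**c); return c
def pix2w(c,u,v,z):
    x=(u-c['cx'])/c['fx'];y=(v-c['cy'])/c['fy'];k=float(c['k1'])
    a,b=x,y
    for _ in range(20):
        s=1+k*(a*a+b*b);a,b=x/s,y/s
    T=np.array(c['extrinsics']);d=T[:3,:3]@[a,b,1];o=T[:3,3]
    return o+d*(z-o[2])/d[2]
def w2pix(c,p):
    T=np.array(c['extrinsics']);q=T[:3,:3].T@(np.array(p)-T[:3,3]);a,b=q[:2]/q[2]
    s=1+float(c['k1'])*(a*a+b*b);return c['fx']*a*s+c['cx'],c['fy']*b*s+c['cy']
E
python3 - <<'E'
from h import *
for n in('top','scene'):
    c=cam(n,n+'0.png');print(n,c['fx'],c['k1'],np.round(c['extrinsics'],3).tolist())
s=env.get_state();print({k:np.round(v,3).tolist() for k,v in s.items()},env.grasp_offset)
E
```

```text
pics
top 370.55077602288463 -0.0459651585177821 [[0.015, -0.994, 0.104, 0.496], [-1.0, -0.016, -0.009, -0.012], [0.011, -0.104, -0.995, 1.189], [0.0, 0.0, 0.0, 1.0]]
scene 379.7336328656406 -0.07745841545893734 [[-0.814, 0.338, -0.473, 1.198], [0.581, 0.44, -0.685, 0.847], [-0.024, -0.832, -0.554, 0.753], [0.0, 0.0, 0.0, 1.0]]
{'t': 0.1, 'q': [-1.356, 0.265, 1.605, -0.0, 1.274, -0.037], 'dq': [0.001, -0.002, -0.002, 0.001, -0.0, -0.001], 'effort': [0.0, -50.362, -35.807, 0.073, 0.023, -0.0], 'ee_pos': [0.168, -0.653, 0.238], 'tcp_rot': [0.992, 0.126, -0.0, -0.001], 'ft_force': [-0.622, -0.134, 0.654], 'moment': [0.001, 0.021, 0.009], 'gripper_force': 0.0, 'finger_gap': 0.088} 0.0187
```

View pics/top0.png

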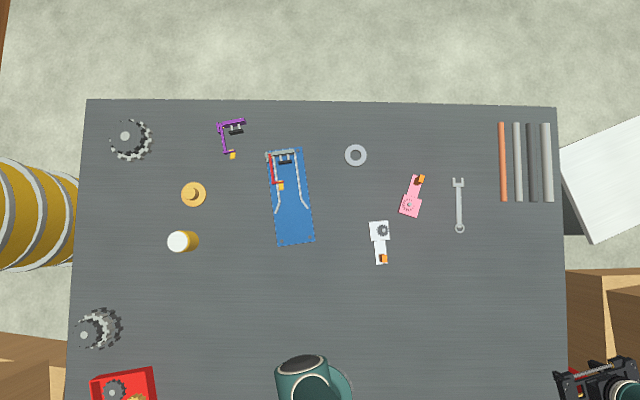

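View pics/scene0.png

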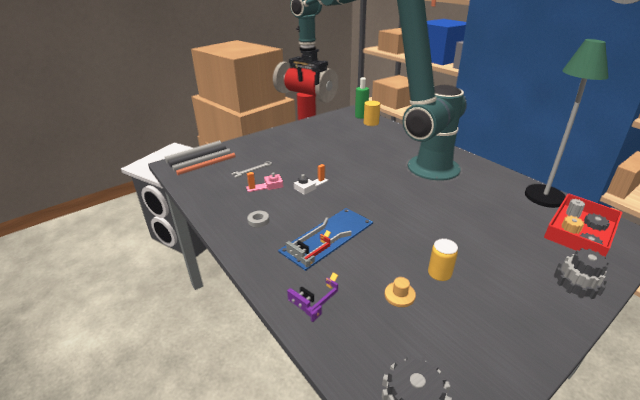

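The top view shows the carrier (white, block at about (380,230), orange fin at about (382,259)), with the dock at about (290,195), lane mouth toward the robot. The pink and purple parts are look-alikes. Next I'll enlarge it.

```bash
python3 - <<'E'
import cv2
i=cv2.imread('pics/top0.png')[140:275,255:405]
cv2.imwrite('pics/crop0.png',cv2.resize(i,None,fx=4.4,fy=4.4,interpolation=cv2.INTER_CUBIC))
E
```

```text
(no output)
```

View pics/crop0.png

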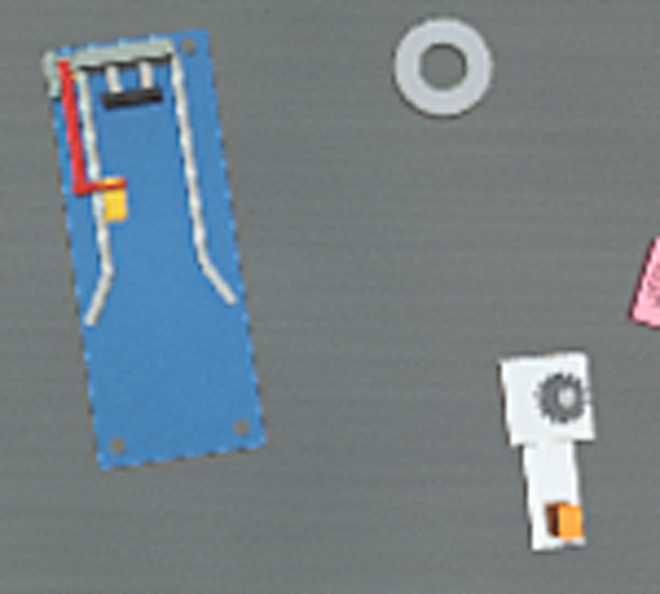

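```bash
cat > m.py <<'E'
from h import *
c=dict(np.load('pics/top0.png.npz'))
P=lambda u,v,z:pix2w(c,255+(u+.5)/4.4-.5,140+(v+.5)/4.4-.5,z)[:2]
hsv=cv2.cvtColor(c['pixels'],cv2.COLOR_RGB2HSV)
m=cv2.inRange(hsv,(100,120,60),(125,255,255));m[:, :250]=0;m[:,330:]=0;m[:140]=0;m[260:]=0
ys,xs=np.nonzero(m)
W=np.array([pix2w(c,x,y,.008)[:2] for x,y in zip(xs,ys)],np.float32)
r=cv2.minAreaRect(W);print('dock rect',r,cv2.boxPoints(r).round(4).tolist())
for n,u,v,z in[('NL',100,468,.008),('NR',265,443,.008),('FR',207,30,.008),('FL',48,48,.008),('tailL',533,550,.006),('tailR',583,545,.006),('bfL',500,361,.028),('bfR',585,352,.028),('brL',512,445,.028),('brR',594,438,.028),('finNL',558,539,.07),('finNR',584,536,.07),('finFR',580,502,.07),('finFL',556,505,.07),('tooth',115,205,.04),('bufL',103,100,.03),('bufR',162,97,.03)]:print(n,P(u,v,z).round(4))
E
python3 m.py
```

```text
dock rect ((0.6267341375350952, 0.09718353301286697), (0.30867302417755127, 0.11939021944999695), 9.19802474975586) [[0.46480000019073486, 0.131400004029274], [0.4839000105857849, 0.01360000018030405], [0.7886000275611877, 0.06289999932050705], [0.7695000171661377, 0.18080000579357147]]
NL [0.4653 0.1313]
NR [0.485 0.013]
FR [0.7876 0.0614]
FL [0.7722 0.1785]
tailL [ 0.4112 -0.1807]
tailR [ 0.4152 -0.2168]
bfL [ 0.5457 -0.1537]
bfR [ 0.553  -0.2145]
brL [ 0.4863 -0.1625]
brR [ 0.492  -0.2208]
finNL [ 0.4234 -0.1886]
finNR [ 0.4256 -0.2064]
finFR [ 0.4486 -0.2037]
finFL [ 0.4464 -0.1872]
tooth [0.6517 0.1219]
bufL [0.7294 0.1339]
bufR [0.7323 0.0914]
```

Dock: origin about (0.661, 0.103), yaw 9.2°. Carrier: grip about (0.435, -0.197), yaw about 6.6°. I'll move above the grip.

```bash
python3 -m crank '[[373,-376,0,1.3,-1],[373,-376,0,1.3,-1],[373,-376,0,1.3,-1],[373,-376,0,1.3,-1],[373,-376,0,1.3,-1],[373,-376,0,1.3,-1],[373,-376,0,1.3,-1],[373,-376,0,1.3,-1],[373,-376,0,1.3,-1],[373,-376,0,1.3,-1],[373,-376,0,1.3,-1],[373,-376,0,1.3,-1]]'
```

```text
t: 1.1
ee_pos: [0.421, -0.2201, 0.2385]
tcp_rot: [0.998, 0.058, -0.0, -0.0]
ft_force: [1.2, -0.9, 0.4]
finger_gap: 0.088
gripper_force: 0.0
```

```bash
python3 -m crank '[[0,0,0,0,-1],[0,0,0,0,-1],[0,0,0,0,-1]]'; python3 - <<'E'
from h import *
c=cam('top','top1.png');d=cam('scene','scene1.png')
s=env.get_state();print(s['ee_pos'],s['tcp_rot'])
a=cv2.imread('pics/top1.png')[190:280,330:440];b=cv2.imread('pics/scene1.png')[140:230,270:380]
cv2.imwrite('pics/c1.png',np.hstack([cv2.resize(k,(396,324),interpolation=cv2.INTER_CUBIC) for k in(a,b)]))
E
```

```text
t: 1.35
ee_pos: [0.4205, -0.2221, 0.2384]
tcp_rot: [0.998, 0.059, -0.0, 0.0]
ft_force: [-0.0, -0.2, -0.4]
finger_gap: 0.0883
gripper_force: 0.0
[ 0.42009836 -0.2231982   0.23844705] [ 9.98371458e-01  5.70465194e-02 -3.49767054e-04  5.88279862e-05]
```

View pics/c1.png

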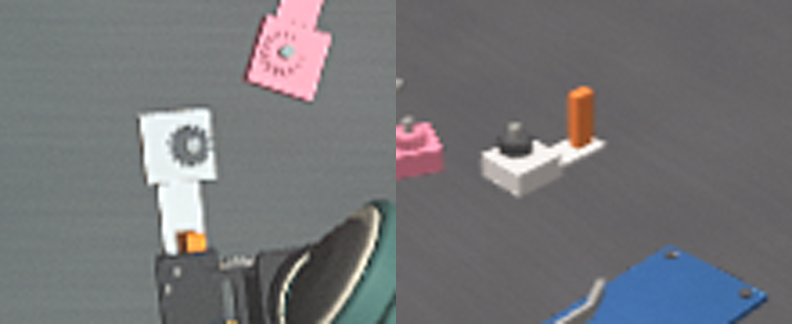

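The pictures show the gripper just short of the fin (fin top at about crop (582,91) in the scene half). I'll check the fin position from the scene camera.

```bash
python3 - <<'E'
from h import *
d=dict(np.load('pics/scene1.png.npz'))
f=lambda u,v:(270+(u-396+.5)/3.6-.5,140+(v+.5)/3.6-.5)
print(pix2w(d,*f(581.5,91),.07))
print([((u-270+.5)*3.6+396,(v-140+.5)*3.6) for u,v in [w2pix(d,(.435,-.197,.07))]])
T=np.array([.435,-.197]);s=env.get_state()['ee_pos'][:2];y=2*.0575
D=T-s;print(1000*D@[np.cos(y),np.sin(y)],1000*D@[np.sin(y),-np.cos(y)])
E
```

```text
[ 0.43471404 -0.19491082  0.07      ]
[(np.float64(580.6151517827387), np.float64(90.85223216794564))]
17.8093668989491 -24.315239822133627
```

```bash
python3 -m crank '[[18,-25,0,0,-1],[18,-25,0,0,-1],[18,-25,40,0,-1],[18,-25,80,0,-1],[18,-25,120,0,-1],[18,-25,150,0,-1],[18,-25,175,0,-1],[18,-25,195,0,-1],[18,-25,209,0,-1],[18,-25,209,0,-1],[18,-25,209,0,-1],[18,-25,209,0,-1]]' && python3 -m crank '[[0,0,0,0,0.3],[0,0,0,0,0.3],[0,0,0,0,0.6],[0,0,0,0,0.6],[0,0,0,0,1],[0,0,0,0,1],[0,0,0,0,1],[0,0,0,0,1],[0,0,0,0,1],[0,0,0,0,1],[0,0,0,0,1],[0,0,0,0,1]]'
```

```text
t: 2.45
ee_pos: [0.4361, -0.1966, 0.0306]
tcp_rot: [0.998, 0.057, 0.001, 0.0]
ft_force: [0.8, -0.9, 0.2]
finger_gap: 0.088
gripper_force: 0.0
t: 3.45
ee_pos: [0.4357, -0.1953, 0.0297]
tcp_rot: [0.998, 0.058, -0.0, -0.0]
ft_force: [-0.3, -0.4, -0.5]
finger_gap: 0.016
gripper_force: 30.0
```

```bash
python3 -m crank '[[0,0,-8,0,1],[0,0,-16,0,1],[0,0,-24,0,1],[0,0,-32,0,1],[0,0,-40,0,1],[0,0,-40,0,1],[0,0,-40,0,1],[0,0,-40,0,1]]'; python3 - <<'E'
from h import *
d=cam('scene','scene2.png')
b=cv2.imread('pics/scene2.png')[120:220,260:380]
cv2.imwrite('pics/c2.png',cv2.resize(b,None,fx=5,fy=5,interpolation=cv2.INTER_CUBIC))
s=env.get_state();print(s['ft_force'],s['moment'])
E
```

```text
t: 4.12
ee_pos: [0.4356, -0.1952, 0.0698]
tcp_rot: [0.998, 0.058, 0.0, 0.0]
ft_force: [0.1, 0.3, -4.0]
finger_gap: 0.0157
gripper_force: 30.0
[-0.1848211  -1.14314321 -4.72894847] [ 0.00162064  0.24284797 -0.05328762]
```

View pics/c2.png

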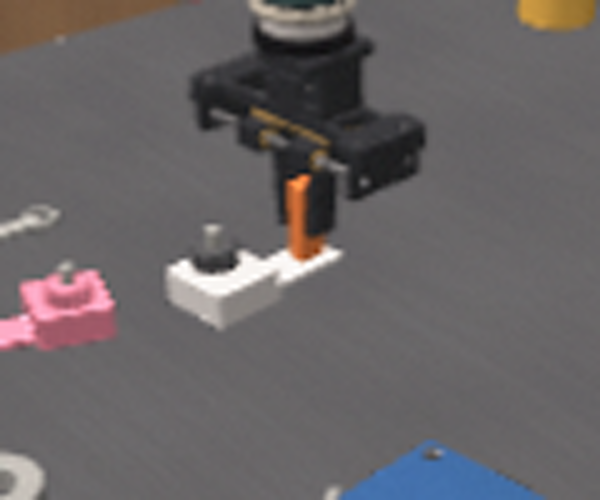

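```bash
python3 -m crank '[[5,-25,0,0,1],[10,-55,0,-0.1,1],[17,-90,0,-0.2,1],[25,-125,0,-0.3,1],[33,-160,0,-0.4,1],[40,-195,0,-0.43,1],[46,-225,0,-0.43,1],[50,-245,0,-0.43,1],[53,-257,0,-0.43,1],[53,-261,0,-0.43,1],[53,-261,0,-0.43,1],[53,-261,0,-0.43,1]]'; python3 - <<'E'
from h import *
c=cam('top','top3.png');s=env.get_state();print(s['ee_pos'],s['tcp_rot'])
b=cv2.imread('pics/top3.png')[140:275,250:400]
cv2.imwrite('pics/c3.png',cv2.resize(b,None,fx=4.4,fy=4.4,interpolation=cv2.INTER_CUBIC))
E
```

```text
t: 5.17
ee_pos: [0.4577, 0.0697, 0.0692]
tcp_rot: [0.997, 0.08, -0.001, 0.0]
ft_force: [-0.7, -0.4, -3.7]
finger_gap: 0.0161
gripper_force: 30.0
[0.45778015 0.06935883 0.06929402] [ 9.96789086e-01  8.00698877e-02 -5.46863536e-04  1.81643495e-04]
```

View pics/c3.png

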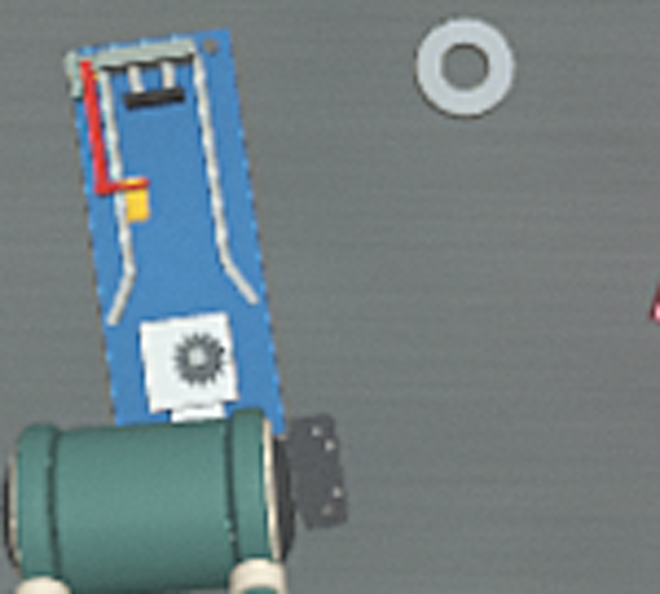

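The block sits over the open plate: its front corners are at about (140,324) and (228,313), the rails at x about 110–131 and 198–222. I'll check lateral and yaw error in the dock frame.

```bash
python3 - <<'E'
from h import *
c=dict(np.load('pics/top3.png.npz'))
def D(u,v,z):
    p=pix2w(c,250+(u+.5)/4.4-.5,140+(v+.5)/4.4-.5,z)[:2]-[.6613,.1028];a=np.radians(9.2)
    return np.round(1000*np.array([p@[np.cos(a),np.sin(a)],p@[-np.sin(a),np.cos(a)]]),1)
for n,u,v,z in[('bfL',140,324,.068),('bfR',229,313,.068),('brL',152,415,.068),('brR',239,404,.068),('railL far',108,90,.024),('railL near',130,268,.024),('railR far',199,70,.024),('railR near',220,250,.024),('flL',112,322,.024),('flR',255,299,.024),('NR',284,425,.008),('FR',227,30,.008),('buf',156,103,.02)]:print(n,D(u,v,z))
# subpixel block fit: white mask
g=c['pixels'][140:275,250:400];m=((g.min(2)>200)*255).astype(np.uint8);m[:70]=0;m[92:]=0
ys,xs=np.nonzero(m);L=[];R=[]
for y in range(74,90):
    r=xs[ys==y]
    if len(r):L.append(D((r.min())*4.4,(y+.5)*4.4-.5,.068));R.append(D((r.max()+1)*4.4,(y+.5)*4.4-.5,.068))
L=np.array(L);R=np.array(R)
for q in(L,R):k=np.polyfit(q[:,0],q[:,1],1);print('edge slope',k,q[:,1].mean())
E
```

```text
bfL [-92.8  26.7]
bfR [-94.1 -34.9]
brL [-155.8   26.9]
brR [-156.9  -33. ]
railL far [82.6 31.6]
railL near [-48.4  32.9]
railR far [ 87.7 -35.8]
railR near [-44.9 -32.8]
flL [-85.   50.8]
flR [-83.5 -52.7]
NR [-175.3  -60.1]
FR [118.3 -59.6]
buf [68.9 -1.3]
edge slope [-3.31822483e-03  2.68587606e+01] 27.25
edge slope [  0.0402526  -24.25862805] -29.3375
```

```bash
python3 -m crank '[[0,-1,8,0,1],[0,-1,16,0,1],[0,-1,24,0,1],[0,-1,28,0,1],[0,-1,30,0,1],[0,-1,31,0,1],[0,-1,31.5,0,1],[0,-1,32,0,1],[0,-1,32,0,1],[0,-1,32,0,1]]'; python3 - <<'E'
from h import *
c=cam('top','top4.png');s=env.get_state();print(s['ee_pos'],s['ft_force'],s['moment'])
b=cv2.imread('pics/top4.png')[185:245,265:325]
cv2.imwrite('pics/c4.png',cv2.resize(b,None,fx=10,fy=10,interpolation=cv2.INTER_CUBIC))
E
```

```text
t: 6.05
ee_pos: [0.4586, 0.0711, 0.0382]
tcp_rot: [0.997, 0.08, 0.001, 0.0]
ft_force: [-2.7, -1.9, 1.5]
finger_gap: 0.0159
gripper_force: 30.0
[0.45857833 0.07108494 0.03813731] [-3.36994058 -1.93301004  0.83430807] [-0.15075637  0.25384163 -0.08029364]
```

View pics/c4.png

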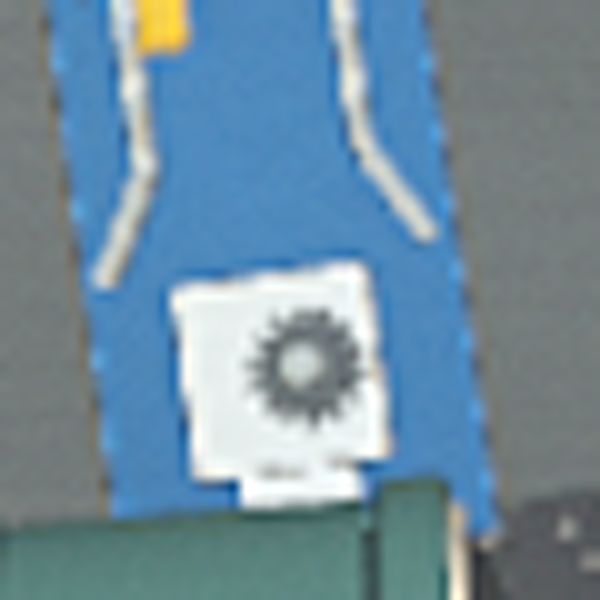

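The block is on the plate, with corners at about (173,290), (366,263), (196,478), (392,455) in the 10x crop. It looks central between the flares.

```bash
python3 - <<'E'
from h import *
c=dict(np.load('pics/top4.png.npz'))
def D(u,v,z):
    p=pix2w(c,265+(u+.5)/10-.5,185+(v+.5)/10-.5,z)[:2]-[.6613,.1028];a=np.radians(9.2)
    return np.round(1000*np.array([p@[np.cos(a),np.sin(a)],p@[-np.sin(a),np.cos(a)]]),1)
for n,u,v,z in[('bfL',173,290,.036),('bfR',366,263,.036),('brL',194,478,.036),('brR',390,456,.036),('railL in near',158,170,.024),('railL in',137,70,.024),('railR in near',350,130,.024),('railR in',335,30,.024),('flareL',98,285,.024),('flareR',430,240,.024)]:print(n,D(u,v,z))
p=env.get_state()['ee_pos'][:2]-np.array([.6613,.1028]);a=np.radians(9.2);print(p@[np.cos(a),np.sin(a)],p@[-np.sin(a),np.cos(a)])
E
```

```text
bfL [-91.4  28.8]
bfR [-91.7 -31.8]
brL [-150.1   30.1]
brR [-152.2  -30.9]
railL in near [-52.2  29.6]
railL in [-19.7  32. ]
railR in near [-48.4 -32.1]
railR in [-16.1 -31.8]
flareL [-85.5  53.1]
flareR [-86.5 -52.2]
-0.2051845509956088 0.00110429658096049
```

```bash
python3 -m crank '[[3,0,-0.3,0,1],[7,0,-0.3,0,1],[11,0,-0.3,0,1],[15,0,-0.3,0,1],[19,0,-0.3,0,1],[23,0,-0.3,0,1],[26,0,-0.3,0,1],[29,0,-0.3,0,1],[31,0,-0.3,0,1],[33,0,-0.3,0,1],[34,0,-0.3,0,1],[34,0,-0.3,0,1]]'; cat > st.py <<'E'
from cell import env;import numpy as np
s=env.get_state();a=np.radians(9.2);R=np.array([[np.cos(a),np.sin(a)],[-np.sin(a),np.cos(a)]])
print('t %.2f'%s['t'],'dock xy mm',(1000*R@(s['ee_pos'][:2]-[.6613,.1028])).round(1),'z',(1000*s['ee_pos'][2]).round(1),'F dock',(R@s['ft_force'][:2]).round(1),s['ft_force'][2].round(1),'M',(R@s['moment'][:2]).round(2),s['moment'][2].round(2),'yaw',np.degrees(2*s['tcp_rot'][1]).round(1))
E
python3 st.py
```

```text
t: 7.1
ee_pos: [0.4921, 0.0766, 0.038]
tcp_rot: [0.997, 0.08, 0.0, -0.0]
ft_force: [-3.0, 0.3, 0.7]
finger_gap: 0.0161
gripper_force: 30.0
t 7.10 dock xy mm [-171.3    1.2] z 38.0 F dock [-2.9  0.8] 0.7 M [0.03 0.15] -0.01 yaw 9.2
```

```bash
python3 -m crank '[[1,0,0,0,1],[2,0,0,0,1],[3,0,0,0,1],[4,0,0,0,1],[5,0,0,0,1],[5,0,0,0,1]]'; python3 st.py;  python3 -m crank '[[1,0,0,0,1],[2,0,0,0,1],[3,0,0,0,1],[4,0,0,0,1],[5,0,0,0,1],[5,0,0,0,1]]'; python3 st.py
```

```text
t: 7.6
ee_pos: [0.497, 0.0774, 0.0381]
tcp_rot: [0.997, 0.08, 0.0, -0.0]
ft_force: [-3.9, -0.9, 1.2]
finger_gap: 0.0157
gripper_force: 30.0
t 7.60 dock xy mm [-166.3    1.2] z 38.1 F dock [-4.  -0.2] 1.2 M [-0.01  0.24] 0.02 yaw 9.2
t: 8.1
ee_pos: [0.5019, 0.0782, 0.0381]
tcp_rot: [0.997, 0.08, 0.0, -0.0]
ft_force: [-3.1, -0.1, 1.0]
finger_gap: 0.016
gripper_force: 30.0
t 8.10 dock xy mm [-161.3    1.2] z 38.1 F dock [-3.1  0.4] 1.0 M [0.02 0.21] 0.01 yaw 9.2
```

```bash
python3 -m crank '[[2,0,0,0,1],[4,0,0,0,1],[6,0,0,0,1],[8,0,0,0,1],[8,0,0,0,1]]'>/dev/null; python3 st.py;  python3 -m crank '[[2,0,0,0,1],[4,0,0,0,1],[6,0,0,0,1],[8,0,0,0,1],[8,0,0,0,1]]'>/dev/null; python3 st.py; python3 -m crank '[[2,0,0,0,1],[4,0,0,0,1],[6,0,0,0,1],[6,0,0,0,1]]'>/dev/null; python3 st.py
```

```text
t 8.52 dock xy mm [-152.8    1.1] z 38.1 F dock [-1.7  1.1] 0.4 M [0.05 0.03] 0.01 yaw 9.2
t 8.93 dock xy mm [-144.9    1.1] z 38.1 F dock [-2.  -0.4] 0.1 M [0.03 0.08] -0.02 yaw 9.2
t 9.27 dock xy mm [-139.     1.2] z 38.1 F dock [-2.8  0.5] 1.3 M [0.  0.1] 0.03 yaw 9.2
```

```bash
for i in 1 2 3 4; do python3 -m crank '[[1.5,0,0,0,1],[3,0,0,0,1],[4.5,0,0,0,1],[6,0,0,0,1],[6,0,0,0,1]]'>/dev/null; python3 st.py; done
```

```text
t 9.68 dock xy mm [-133.1    1.2] z 38.1 F dock [-2.3  0.2] 1.8 M [-0.01  0.18] -0.04 yaw 9.2
t 10.10 dock xy mm [-127.1    1.2] z 38.1 F dock [-1.9 -0.2] 1.5 M [0.04 0.18] -0.01 yaw 9.2
t 10.52 dock xy mm [-122.4    1.1] z 37.8 F dock [-6.2 -1.2] 3.4 M [-0.02  0.6 ] 0.04 yaw 9.2
t 10.93 dock xy mm [-117.1    1.2] z 37.7 F dock [-7.9  0.1] 5.0 M [-0.    0.92] 0.01 yaw 9.2
```

```bash
for i in 1 2 3; do python3 -m crank '[[1.5,0,0,0,1],[3,0,0,0,1],[4.5,0,0,0,1],[6,0,0,0,1],[6,0,0,0,1]]'>/dev/null; python3 st.py; done
```

```text
t 11.35 dock xy mm [-111.5    1.2] z 37.7 F dock [-9. -1.] 5.6 M [0.04 1.07] 0.09 yaw 9.2
t 11.77 dock xy mm [-106.     1.2] z 37.7 F dock [-10.5  -0.4] 7.7 M [0.   1.33] 0.09 yaw 9.2
t 12.18 dock xy mm [-98.    1.2] z 37.7 F dock [-3.5 -0.5] 0.2 M [0.03 0.51] -0.04 yaw 9.2
```

```bash
for i in 1 2 3 4 5 6 7; do python3 -m crank '[[1.5,0,0,0,1],[3,0,0,0,1],[4.5,0,0,0,1],[6,0,0,0,1],[6,0,0,0,1]]'>/dev/null; python3 st.py; done
python3 -c "
from h import *
cam('scene','scene5.png')
b=cv2.imread('pics/scene5.png')[190:290,260:390]
cv2.imwrite('pics/c5.png',cv2.resize(b,None,fx=5.5,fy=5.5,interpolation=cv2.INTER_CUBIC))"
```

```text
t 12.60 dock xy mm [-91.7   1.2] z 37.7 F dock [-4.4 -0.7] 1.2 M [0.01 0.52] 0.0 yaw 9.2
t 13.02 dock xy mm [-85.2   1.2] z 37.8 F dock [-1.8 -0.5] -1.3 M [0.04 0.34] 0.05 yaw 9.2
t 13.43 dock xy mm [-79.1   1.2] z 38.0 F dock [-0.7 -0.1] -2.0 M [0.01 0.31] 0.0 yaw 9.2
t 13.85 dock xy mm [-73.1   1.2] z 38.1 F dock [-2.3 -0.2] -2.5 M [0.02 0.29] 0.0 yaw 9.2
t 14.27 dock xy mm [-67.1   1.2] z 38.1 F dock [-2.4 -1. ] -1.2 M [0.02 0.29] -0.0 yaw 9.2
t 14.68 dock xy mm [-61.1   1.2] z 38.1 F dock [-1.4 -0.5] -2.8 M [0.01 0.29] -0.01 yaw 9.2
t 15.10 dock xy mm [-55.1   1.2] z 38.1 F dock [-1.6 -1.2] -2.0 M [0.04 0.3 ] -0.04 yaw 9.2
```

View pics/c5.png

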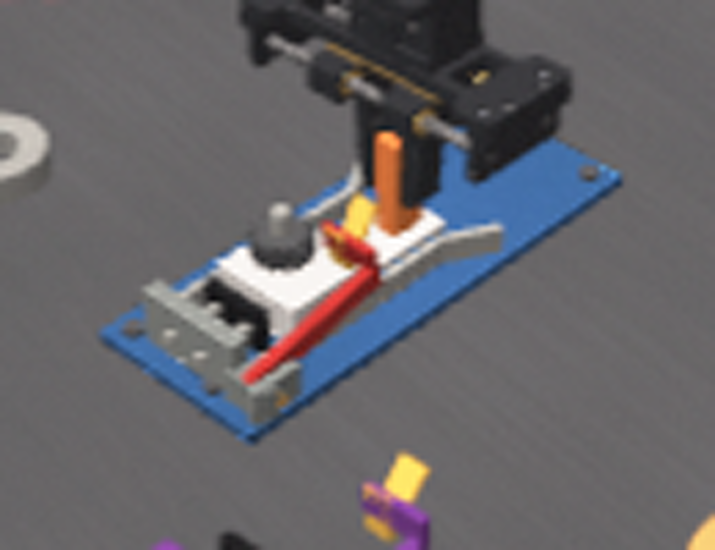

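The picture shows the catch lifted and riding on the block, with the block's front close to the buffer. I'll creep forward now.

```bash
for i in 1 2 3 4 5; do python3 -m crank '[[1,0,0,0,1],[2,0,0,0,1],[2,0,0,0,1],[2,0,0,0,1]]'>/dev/null; python3 st.py; done
```

```text
t 15.48 dock xy mm [-53.5   1.2] z 38.0 F dock [-2.4  0.1] -0.9 M [-0.05  0.37] 0.05 yaw 9.2
t 15.82 dock xy mm [-51.4   1.2] z 38.0 F dock [-2.   0.2] -2.8 M [0.03 0.39] 0.01 yaw 9.2
t 16.15 dock xy mm [-49.4   1.2] z 38.0 F dock [-2.6  0.5] -2.5 M [-0.    0.33] -0.01 yaw 9.2
t 16.48 dock xy mm [-47.4   1.2] z 38.0 F dock [-2.1  0.1] -2.4 M [-0.01  0.3 ] -0.04 yaw 9.2
t 16.82 dock xy mm [-45.5   1.2] z 38.0 F dock [-1.7  1.2] -2.7 M [0.03 0.35] -0.01 yaw 9.2
```

```bash
for i in 1 2 3 4 5; do python3 -m crank '[[0.5,0,0,0,1],[1,0,0,0,1],[1,0,0,0,1],[1,0,0,0,1]]'>/dev/null; python3 st.py; done
```

```text
t 17.15 dock xy mm [-45.5   1.2] z 37.8 F dock [-4.6 -0.1] -1.0 M [-0.02  0.73] 0.02 yaw 9.2
t 17.48 dock xy mm [-45.5   1.2] z 37.7 F dock [-7.4  0. ] 1.6 M [-0.02  1.02] 0.03 yaw 9.2
t 17.82 dock xy mm [-45.    1.2] z 37.7 F dock [-9.3  0.2] 2.2 M [0.03 1.2 ] -0.05 yaw 9.2
t 18.15 dock xy mm [-44.4   1.3] z 37.7 F dock [-10.2   0.5] 4.0 M [0.02 1.44] -0.04 yaw 9.2
t 18.48 dock xy mm [-43.9   1.3] z 37.7 F dock [-12.3  -0.4] 5.7 M [-0.02  1.58] 0.0 yaw 9.2
```

```bash
python3 -m crank '[[0,0,-0.5,0,1],[0,0,-1,0,1],[0,0,-1,0,1]]'>/dev/null; python3 st.py; for i in 1 2 3; do python3 -m crank '[[0.5,0,0,0,1],[1,0,0,0,1],[1,0,0,0,1],[1,0,0,0,1]]'>/dev/null; python3 st.py; done
```

```text
t 18.73 dock xy mm [-43.5   1.2] z 38.2 F dock [-9.  -0.2] 0.2 M [-0.01  1.23] 0.0 yaw 9.2
t 19.07 dock xy mm [-43.    1.2] z 38.0 F dock [-9.8  0. ] 2.0 M [-0.06  1.38] 0.02 yaw 9.2
t 19.40 dock xy mm [-42.5   1.2] z 37.9 F dock [-12.7  -0.9] 1.9 M [-0.03  1.53] 0.03 yaw 9.2
t 19.73 dock xy mm [-42.    1.2] z 37.9 F dock [-12.7  -0.1] 3.1 M [0.02 1.73] 0.02 yaw 9.2
```

```bash
cat >> st.py <<'E'
import cv2
g=env.read_camera('scene')['pixels'][210:250,305:350]
r=cv2.inRange(cv2.cvtColor(g,cv2.COLOR_RGB2HSV),(22,130,110),(35,255,255));q=cv2.inRange(cv2.cvtColor(g,cv2.COLOR_RGB2HSV),(0,150,90),(4,255,255))
print(' yellow',[ (len(w[0]),305+w[1].mean().round(1),210+w[0].mean().round(1)) for w in (np.nonzero(r),np.nonzero(q)) if len(w[0])])
E
python3 st.py
for i in 1 2 3; do python3 -m crank '[[0.5,0,-0.1,0,1],[1,0,-0.2,0,1],[1,0,-0.2,0,1],[1,0,-0.2,0,1]]'>/dev/null; python3 st.py; done
```

```text
t 19.73 dock xy mm [-42.    1.2] z 37.9 F dock [-12.7  -0.1] 3.1 M [0.02 1.73] 0.02 yaw 9.2
 yellow [(19, np.float64(324.8), np.float64(228.9)), (86, np.float64(322.5), np.float64(242.0))]
t 20.12 dock xy mm [-41.4   1.3] z 37.9 F dock [-13.4  -0.7] 3.9 M [0.02 1.82] -0.01 yaw 9.2
 yellow [(18, np.float64(324.7), np.float64(229.1)), (86, np.float64(322.4), np.float64(241.9))]
t 20.50 dock xy mm [-40.9   1.3] z 37.9 F dock [-14.6   1. ] 3.2 M [-0.05  1.94] -0.01 yaw 9.2
 yellow [(19, np.float64(324.8), np.float64(228.9)), (87, np.float64(322.5), np.float64(241.9))]
t 20.88 dock xy mm [-40.4   1.3] z 37.9 F dock [-15.6  -0.3] 3.4 M [-0.05  2.09] 0.03 yaw 9.2
 yellow [(18, np.float64(324.7), np.float64(229.1)), (85, np.float64(322.5), np.float64(242.1))]
```

```bash

for i in 1 2 3; do python3 -m crank '[[0.5,0,-0.1,0,1],[1,0,-0.2,0,1],[1,0,-0.2,0,1],[1,0,-0.2,0,1]]'>/dev/null; python3 st.py; done
```

```text
t 21.27 dock xy mm [-39.8   1.3] z 37.9 F dock [-15.7  -0.1] 4.2 M [-0.04  2.2 ] 0.01 yaw 9.2
 yellow [(18, np.float64(324.7), np.float64(229.1)), (85, np.float64(322.5), np.float64(242.1))]
t 21.65 dock xy mm [-39.    1.3] z 38.0 F dock [-15.3  -1.3] 4.0 M [-0.   2.2] 0.01 yaw 9.2
 yellow [(18, np.float64(326.8), np.float64(233.2)), (72, np.float64(325.0), np.float64(243.7))]
t 22.03 dock xy mm [-38.3   1.3] z 38.1 F dock [-16.3  -0.4] 4.4 M [-0.04  2.33] 0.0 yaw 9.2
 yellow [(19, np.float64(326.7), np.float64(233.2)), (72, np.float64(325.0), np.float64(243.7))]
```

The catch has dropped (the tooth jumped 4 px at about 6.3 mm of buffer travel). I'll back off to unload the arm before opening.

```bash
python3 -m crank '[[-1,0,0,0,1],[-2,0,0,0,1],[-3,0,0,0,1],[-4,0,0,0,1],[-5,0,0,0,1],[-6,0,0,0,1],[-6,0,0,0,1]]'>/dev/null; python3 st.py; python3 -m crank '[[-1,0,0,0,1],[-2,0,0,0,1],[-2,0,0,0,1],[-2,0,0,0,1]]'>/dev/null; python3 st.py
```

```text
t 22.67 dock xy mm [-40.7   1.3] z 38.7 F dock [-7.3 -0.3] -3.5 M [0.03 1.27] 0.02 yaw 9.2
 yellow [(18, np.float64(326.8), np.float64(233.2)), (70, np.float64(325.0), np.float64(243.8))]
t 23.05 dock xy mm [-41.1   1.3] z 39.2 F dock [-4.1 -0.4] -6.0 M [0.01 1.1 ] -0.0 yaw 9.2
 yellow [(18, np.float64(326.8), np.float64(233.2)), (67, np.float64(324.9), np.float64(243.9))]
```

```bash
python3 -m crank '[[-0.5,0,0.5,0,1],[-1,0,1,0,1],[-1,0,1.2,0,1],[-1,0,1.2,0,1]]'>/dev/null; python3 st.py; python3 -m crank '[[0,0,0,0,0.55],[0,0,0,0,0.55],[0,0,0,0,0.5],[0,0,0,0,0.4],[0,0,0,0,0.4],[0,0,0,0,0.4]]'; python3 st.py
```

```text
t 23.43 dock xy mm [-41.2   1.3] z 38.8 F dock [-5.6  0. ] -3.9 M [0.05 1.13] 0.02 yaw 9.2
 yellow [(18, np.float64(326.8), np.float64(233.2)), (67, np.float64(325.0), np.float64(244.0))]
t: 23.98
ee_pos: [0.6219, 0.0976, 0.0397]
tcp_rot: [0.997, 0.08, 0.001, -0.0]
ft_force: [-0.8, -0.5, -0.5]
finger_gap: 0.0266
gripper_force: 0.0
t 23.98 dock xy mm [-39.8   1.1] z 39.7 F dock [-0.9 -0.4] -0.5 M [0.04 0.04] 0.0 yaw 9.2
 yellow [(18, np.float64(326.8), np.float64(233.2)), (69, np.float64(324.9), np.float64(243.8))]
```

Released cleanly. I'll rise straight up and take a look.

```bash
python3 -m crank '[[0,0,-10,0,0.4],[0,0,-25,0,0.4],[0,0,-50,0,0.4],[0,0,-85,0,0.4],[0,0,-120,0,0.4],[0,0,-150,0,0.4],[0,0,-150,0,0.4],[0,0,-150,0,0.4],[0,0,-150,0,0.4]]'; python3 -c "
from h import *
cam('scene','scene6.png')
b=cv2.imread('pics/scene6.png')[190:290,260:390]
cv2.imwrite('pics/c6.png',cv2.resize(b,None,fx=5.5,fy=5.5,interpolation=cv2.INTER_CUBIC))"
```

```text
t: 24.78
ee_pos: [0.6207, 0.0974, 0.1892]
tcp_rot: [0.997, 0.08, 0.0, 0.0]
ft_force: [-0.4, 1.2, -1.0]
finger_gap: 0.0266
gripper_force: 0.0
```

View pics/c6.png

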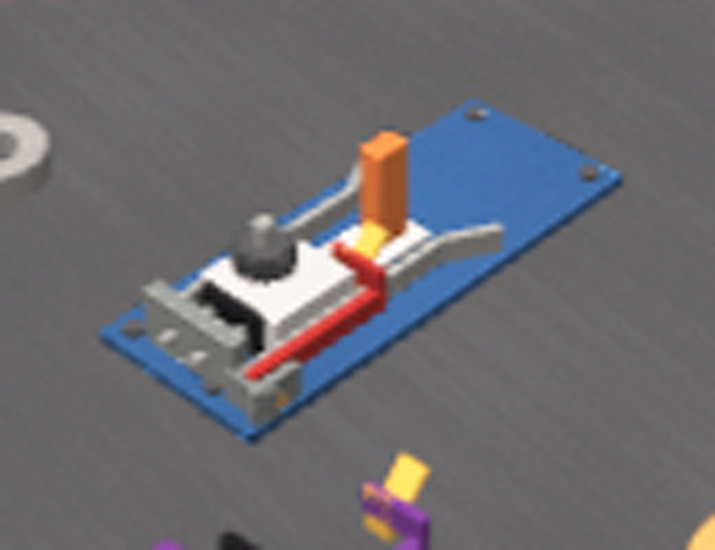

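The catch is down behind the block, the carrier lies flat against the buffer, and the gripper is clear.

```bash
python3 -c "
from cell import env
print(env.sign_off())"
```

```text
the job is handed in; nothing more can be done
None
```

The job is handed in, with no verdict returned: the last picture shows the carrier flat in the dock with the catch down behind the block, against the buffer, and the gripper released and clear at about 25 s.

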